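Rock a jammed locating block out of its cradle

TASK

The steel locating block is jammed upright in the die cradle between two stiff keeper bars that bite into notches in its sides, so it cannot be pulled straight out. Grip it by its tang and rock it on its foot towards one keeper and then towards the other, pushing both keepers back until the block is free, then lift it straight up until its foot is about 15 mm above the tops of the keeper posts. Finish still holding it there, upright and still over the cradle, touching nothing but the gripper, and leave the other things on the bench where they are.

Things in the scene. Friction and masses are not known exactly. Their poses are not given: they have to be found in the camera images.
- cradle: Die cradle, fixed to the bench: dark base plate 90 (its x) x 124 (its y) x 12 mm, a socket in the middle, an aluminium post at each y end. Origin: centre of its underside, on the bench; z up. Posts: 36 mm wide (x), 28 to 52 mm out along y, tops 66 mm above the bench. Keeper bars (20 wide, 6 thick, at 59 mm height) slide along y in the posts; their end knobs reach 78 mm out at most.
- block_grip (a point): Middle of the tang of the plain steel block (111 mm tall, 0.26 to 0.44 kg), where to grip: 90 mm above the foot's underside, 102 above the bench while seated. Axes: z up along the block, x and y as the cradle's. Tang: 28 (x) x 24 (y) mm, 63 to 111 mm above the foot's underside. Below it the body, 32 x 40 mm, 28 to 63 mm up, with notches 4.5 mm deep in its y sides. Grip across y for rocking.
- block_pivot (a point): Axis of the block's round foot (a lying cylinder along x, 18 mm in diameter, 32 long), on which the block rocks about x: 81 mm below the grip point, 21 mm above the bench while seated. The block jams if it is not turned about this axis.
- block_foot (a point): Centre of the underside of the block's foot. Seated, it stands on the socket floor, 12 mm above the bench; the socket is 34 (x) x 20 mm (y), rim 26 mm above the bench, so the foot has 1 mm of play to each side. Upward the block has 5 mm of play before its notches catch on the keepers.
- keeper_left (a joint): How far the keeper on the cradle's +y side is pushed back outwards, m: 0 at the start (tip 16 mm from the centre, 4 mm deep in the notch), 0.007 at its stop. About 5 N moves it; it stays where it is pushed. With 0.005 on both sides the block passes; one side alone is never enough. Leaning the block to this side by 0.14 rad pushes it about 5 mm, by 0.17 rad about 6.5; the stop comes at 0.185 rad.
- keeper_right (a joint): The same for the keeper on the cradle's -y side, positive outwards (towards -y); pushed by leaning the block towards -y.
- pellet_cup: Bystander, to be left alone: shallow aluminium pellet cup, 38 mm across, 10 high. Origin: centre of its underside.
- vial: Bystander, to be left alone: capped glass vial, 27 mm across, 76 high. Origin: centre of its underside.
- hex_key: Bystander, to be left alone: L-shaped hex key, 105 mm long, lying. Origin: centre of its underside.
- press_plunger: Bystander, to be left alone: loose round steel plunger with a flanged head, 39 mm across, 39 high; not the block. Origin: centre of its underside.
- ring_sieve: Bystander, to be left alone: ring sieve, 83 mm across, 36 high. Origin: centre of its underside.
- screwdriver: Bystander, to be left alone: screwdriver, 173 mm long, lying. Origin: centre of its underside.
There are look-alikes about, which are no part of the job. Of the things like the part that bears block_grip, leave any that is orange; of the rest the smaller one is meant.

How it is judged:
By the outcome, as a careful person would: the job done as asked, in the order asked, and still so for the second after the job is handed in, while the arm keeps its last pose, push and grip.
It also fails if it takes over 38 s, if anything falls off the work surface, if the arm or the gripper's body presses on something with over 40 N, if the wrist force passes 120 N, or if a joint passes its speed limit or range.

ROBOT

A 6-joint arm with a two-finger parallel gripper is mounted at the origin on a cart in front of the work surface, level with it; the furniture and walls round the work are solid. World frame = base frame: x ahead of the robot, y to its left, z up, the work surface at z = 0. Lengths are in m, angles in degrees, forces in N, time in s.
With the tool pointing down it reaches from about 0.4 to 0.825 m from the base axis. Payload 7 kg.
Tool frame: the origin (TCP) lies between the finger pads; the fingertips stand 19 mm ahead of it and the grasp point (between the pads) is the TCP; z points along the fingers, y is the line along which they close (so a half turn about z gives the same grasp; the last joint's range is limited). The gripper opens to 88 mm and grips with 3 to 60 N. Pads are 19 mm wide; open, the fingers measure 130 mm over their backs; the gripper's body (78 mm by 193 mm) begins 47 mm behind the grasp point.
Start: joints at [-50.701, 20.546, 0.682, 0, -70.136, -16.507], TCP at [0.261, -0.622, 0.246] pointing down, gripper open.
Joint ranges: [-176.03, 176.03], [-82.01, 121.73], [-58.28, 71.71], [-173.87, 95.51], [-174.79, -0.11], [-173.66, 173.66]. Speed limits (degrees/s): [136.94, 136.94, 172.46, 180, 180, 180].

INTERFACE

Orientations are given as [roll, pitch, yaw] about the fixed x, y, z axes, in that order (R = Rz(yaw) Ry(pitch) Rx(roll)).
In Python, from plant import get_obs, snapshot, close_job, spot_in, spot_point gives the robot as it stands.
- The arm moves only by the tool play_rows, never from a script. Its argument "plan" is a list of rows, each a list of 6 numbers: the shift along the tool's x, y, z in cm, then the turn, a rotation vector about the tool's x, y, z in degrees. A call has 1 to 20 rows; each row shifts and turns the commanded pose from where the row before left it, along the tool's axes as they then stand; what a row does not reach is not made up. A row lasts 1/12 s, in which the tool goes at most 41.7 mm and 7.16 degrees, less where a joint would pass 70% of its speed; a pose out of reach is approached as far as the arm can. A call is refused whole if a number of a shift passes 4.17 or a number of a turn 7.16, either way. A call with a gripper value outside its range is refused whole. "grip" is the finger opening in cm, from 0 to 8.76, set as the call begins (left out, the last holds). The fingers move at their own pace and stop on an object; the grip force is fixed at half the most. Time passes only in rows, so rows that do not move let the fingers close. It gives the time, the measured TCP pose, the force, the opening and the grip force at its end, in the units of the state.
- get_obs(): the state, without advancing time (a new reading comes with each control period).
- snapshot(name): name is "side" or "top" or "wrist"; returns a dict with "frame" (480x640x3 uint8, red, green, blue), "fx", "fy", "cx", "cy" (pixels), "position" and "attitude" of the camera in the world. Camera axes: x right, y down, z forward; pixel columns grow to the right and rows downward; lengths in m; the calibration is good to about 2 mm. A picture is of the moment at which its call begins. There is no depth.
- close_job(): hands the job in; it is judged then, once.
Trained networks look in the newest picture that a camera, given by its name, has taken for a name from the list of things; names that differ only in an ending like _2 or _b are one class to them, and where a whole thing is asked for, a point or a joint stands for the part that bears it (a point fixed in the world has none). Each returns a list of dicts, best first, with "score" (0 to 1); they miss things now and then, are a little off and sometimes report something else, mostly with a low value. They report only what shows in the picture. A call takes as long as a camera call. They do not tell look-alikes from the thing itself.
- spot_in(camera, thing): "position" ([x, y, z] in m, in world coordinates, good to about 4 mm: the middle of the surface that is visible of it).
- spot_point(camera, thing): "position" ([x, y, z] in m, in world coordinates, good to about 4 mm: a listed point, or the origin of a listed thing).
The state is a dict: "clock": time; "joint_pos": joint angles; "qvel": joint speeds; "tau": joint torques, N m; "tool_pos": TCP position; "orientation": TCP orientation; "force": force on the tool from outside, world axes, zero at the start; "moment": the same for the moment, N m; "opening": finger opening in m; "gripper_force": force on a finger pad.
Only numpy, scipy, OpenCV 4.12 (cv2) and the standard library are available. Lean on these libraries where they do the work, as an engineer would, in place of code of your own. Each camera call takes 0.05 s, during which the arm holds its last target. There are 200 camera calls.

## Working session

There is one attempt and no reset: what is moved stays moved. The work goes in short steps, Python scripts to look and compute and a tool call to move; the robot and the scene stay as the last step left them, time stands still between calls to the robot, and variables do not carry over. Pictures are saved under pics/ and viewed, at most 10 in all, crops included, and the job is handed in when it is done.

Besides the shell and the picture viewer there is one more tool, called after "Call:" in YAML: its name, and indented under it one key for each argument. play_rows: Moves the arm, as the interface text tells. Its arguments: {"type":"object","properties":{"plan":{"type":"array","items":{"type":"array","items":{"type":"number"}}},"grip":{"type":"number"}},"required":["plan"]}

```bash
mkdir -p pics
cat > h.py <<'E'
import numpy as np,cv2
from plant import *
def save(s,n): cv2.imwrite(f'pics/{n}.png',s['frame'][:,:,::-1])
def proj(s,p):
    from scipy.spatial.transform import Rotation as R
    a=np.array(s['attitude'],float)
    M=a if a.shape==(3,3) else (R.from_euler('xyz',a,degrees=True).as_matrix() if a.size==3 else R.from_quat(a).as_matrix())
    c=M.T@(np.array(p)-s['position']); return (s['fx']*c[0]/c[2]+s['cx'],s['fy']*c[1]/c[2]+s['cy'])
E
python3 - <<'E'
from h import *
for c in ['side','top']:
    s=snapshot(c);save(s,c+'1');print(c,s['position'],s['attitude'],s['fx'])
    for t in ['block_grip','block_pivot','block_foot','cradle','keeper_left','keeper_right']:
        for d in spot_point(c,t) if 'keeper' not in t else spot_in(c,t):print(t,np.round(d['position'],4),round(d['score'],2),np.round(proj(s,d['position'])))
print(get_obs())
E
```

```text
side [0.30651476 0.79913818 0.81113046] [-131.09790264   -0.74390428 -164.18115698] 484.7377658632377
block_grip [0.4741 0.0954 0.1025] 0.93 [332. 263.]
block_grip [ 0.3952 -0.0517  0.0888] 0.84 [381. 231.]
block_grip [ 0.5128 -0.0532  0.1273] 0.78 [332. 208.]
block_pivot [ 0.5106 -0.0543  0.0158] 0.91 [332. 244.]
block_pivot [ 0.3965 -0.0474  0.0091] 0.62 [377. 257.]
block_foot [ 5.12e-01 -5.17e-02  2.00e-04] 0.95 [331. 249.]
block_foot [ 3.952e-01 -4.340e-02 -1.000e-04] 0.88 [377. 261.]
cradle [ 0.4744  0.0967 -0.0016] 0.74 [330. 297.]
cradle [ 4.172e-01 -3.525e-01  2.000e-04] 0.67 [390. 187.]
keeper_left [0.4582 0.1474 0.0621] 0.53 [332. 295.]
top [0.24802068 0.00923112 1.54565244] [-168.72766109   -0.41320154  -89.48207263] 527.8788596296184
block_grip [ 0.3963 -0.0489  0.0922] 0.75 [334. 295.]
block_grip [0.4771 0.0967 0.1012] 0.74 [281. 265.]
block_grip [ 0.3978  0.0425 -0.0005] 0.73 [301. 298.]
block_grip [ 0.5085 -0.0508  0.1295] 0.63 [335. 253.]
block_pivot [0.4758 0.0985 0.0205] 0.74 [282. 270.]
block_pivot [ 0.5117 -0.05    0.0152] 0.59 [333. 259.]
block_pivot [ 0.3966 -0.
[... 318 characters left out ...]
1 0.0778] 0.32 [300. 297.]
{'clock': 0.7, 'joint_pos': array([-5.07004081e+01,  2.05431645e+01,  6.80347622e-01,  2.05015876e-03,
       -7.01370365e+01, -1.65078753e+01]), 'qvel': array([ 0.05958039,  0.12909989, -0.05801858,  0.06134511, -0.03429186,
       -0.0209568 ]), 'tau': array([ 3.87647960e-04, -5.82166636e+01,  2.93254155e+01,  7.00129196e+00,
        1.27274197e-02,  4.86657200e-06]), 'tool_pos': array([ 0.26144493, -0.62226901,  0.24559153]), 'orientation': array([-1.79999312e+02, -1.80705464e-03, -1.57207587e+02]), 'force': array([0.00650689, 0.17096568, 0.8512855 ]), 'moment': array([ 0.0232564 , -0.00716512, -0.01493636]), 'gripper_force': 0.0, 'opening': 0.08717898339505901}
```

Run:
```python
import cv2,numpy as np
a=cv2.imread('pics/side1.png');b=cv2.imread('pics/top1.png')
A=cv2.resize(a[170:330,260:460],(800,640)[:2],interpolation=3)
B=cv2.resize(b[220:320,230:390],(800,500),interpolation=3)
cv2.imwrite('pics/sc.png',cv2.resize(A,(740,592)));cv2.imwrite('pics/tc.png',B)
```

```text
(no output)
```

View pics/sc.png

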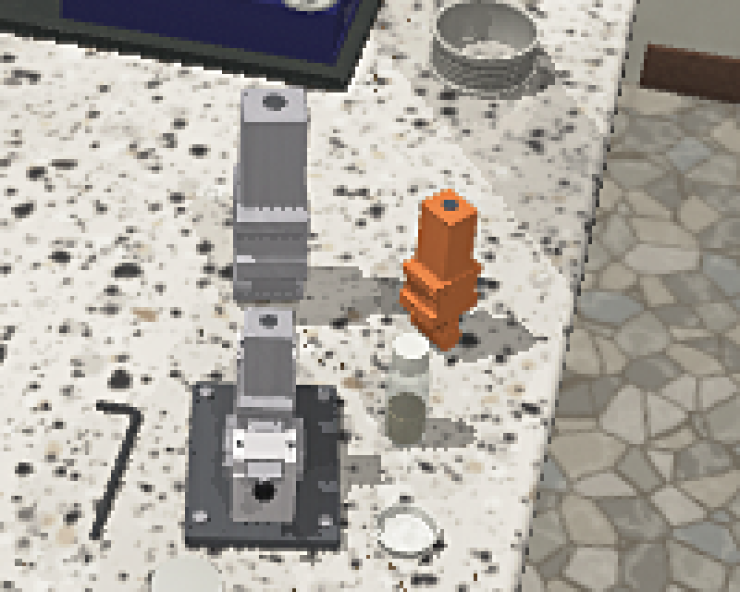

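View pics/tc.png

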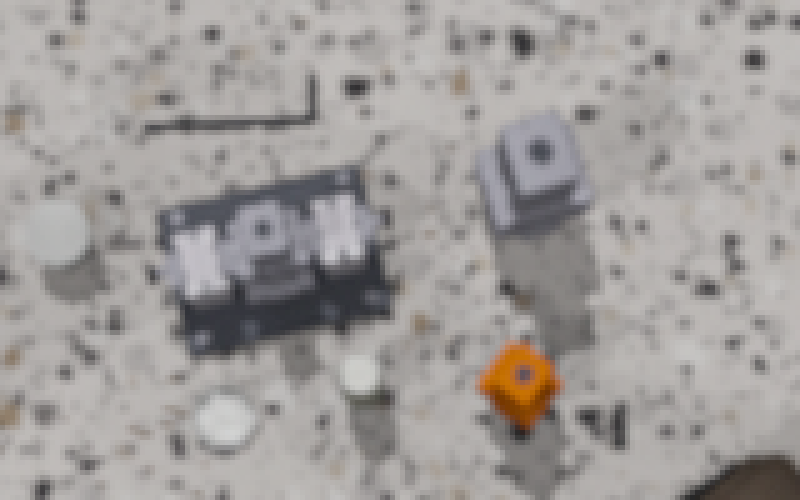

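View pics/top1.png

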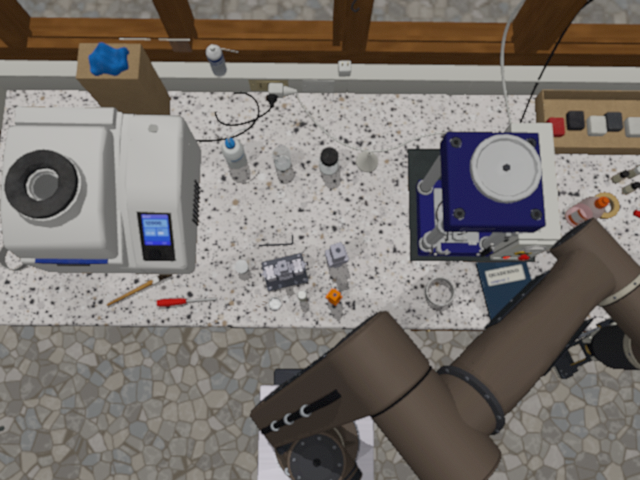

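Candidates for the block (top picture): grey in the cradle (281,265), larger grey (335,253), orange (334,295). The smaller non-orange one is the cradle's, and it also stands between the keepers. It has white posts and keepers on both sides. I'll move above it and check up close with the wrist camera.

```bash
cat >> h.py <<'E'
from scipy.spatial.transform import Rotation as R
def tool(d,rpy): return np.round(R.from_euler('xyz',rpy,degrees=True).inv().apply(d)*100,3)
E
python3 - <<'E'
from h import *
o=get_obs();r=o['orientation'];P=[o['tool_pos'],[.31,-.35,.25],[.40,-.02,.25],[.472,.096,.25]]
for a,b in zip(P,P[1:]):
    d=np.array(b)-a;n=int(np.ceil(np.linalg.norm(d)/.036));print(n,tool(d/n,r),tool(d,r))
E
```

```text
8 [-1.878  2.902 -0.055] [-15.024  23.22   -0.442]
10 [-2.108  2.694 -0.   ] [-2.1081e+01  2.6937e+01 -1.0000e-03]
4 [-2.783  1.976 -0.   ] [-11.132   7.905  -0.   ]
```

Call:
play_rows:
  plan:
    - [-0.9,1.5,0,0,0,0]
    - [-1.88,2.9,-0.1,0,0,0]
    - [-1.88,2.9,-0.1,0,0,0]
    - [-1.88,2.9,-0.1,0,0,0]
    - [-1.88,2.9,-0.1,0,0,0]
    - [-1.88,2.9,0,0,0,0]
    - [-1.88,2.9,0,0,0,0]
    - [-1.88,2.9,0,0,0,0]
    - [-2.1,2.7,0,0,0,0]
    - [-2.1,2.7,0,0,0,0]
    - [-2.1,2.7,0,0,0,0]
    - [-2.1,2.7,0,0,0,0]
    - [-2.1,2.7,0,0,0,0]
    - [-2.1,2.7,0,0,0,0]
    - [-2.1,2.7,0,0,0,0]
    - [-2.1,2.7,0,0,0,0]
    - [-2.1,2.7,0,0,0,0]
    - [-2.1,2.7,0,0,0,0]
  grip: 6

```text
clock: 2.2
tool_pos: [0.3957, -0.0348, 0.2501]
orientation: [-180.0, 0.1, -157.2]
force: [0.1, -1.1, 0.2]
opening: 0.06
gripper_force: 0.0
```

Call:
play_rows:
  plan:
    - [-2.8,2.0,0,0,0,0]
    - [-2.8,2.0,0,0,0,0]
    - [-2.8,2.0,0,0,0,0]
    - [-2.8,2.0,0,0,0,3.3]
    - [0,0,0,0,0,4]
    - [0,0,0,0,0,3]
    - [0,0,0,0,0,0]
    - [0,0,0,0,0,0]

```text
clock: 2.87
tool_pos: [0.4678, 0.0806, 0.2495]
orientation: [-180.0, -0.0, -167.4]
force: [0.1, -0.0, -0.5]
opening: 0.0601
gripper_force: 0.0
```

Run:
```python
from h import *
s=snapshot('wrist');save(s,'w1');print(s['position'],s['attitude'],s['fx'])
for t in ['block_grip','block_foot','cradle','keeper_left','keeper_right']:
    for d in spot_point('wrist',t) if 'keeper' not in t else spot_in('wrist',t):print(t,np.round(d['position'],4),round(d['score'],2),np.round(proj(s,d['position'])))
o=get_obs();print(o['clock'],o['tool_pos'],o['orientation'],o['force'],o['opening'],o['joint_pos'])
```

```text
[0.39278163 0.06197164 0.38891391] [1.63208287e+02 4.46923600e-02 1.02604580e+02] 400.2351927890527
block_grip [0.4758 0.0967 0.1018] 0.79 [340. 242.]
block_grip [ 0.513  -0.0541  0.1301] 0.75 [115. 259.]
block_grip [ 0.4    -0.0461  0.0861] 0.63 [169.  94.]
block_grip [ 4.856e-01  2.160e-01 -3.000e-04] 0.5 [446. 246.]
block_foot [0.4785 0.0934 0.0086] 0.55 [331. 216.]
cradle [0.476  0.0935 0.0035] 0.85 [332. 212.]
keeper_left [0.4579 0.1497 0.0592] 0.85 [403. 220.]
keeper_right [0.4835 0.0489 0.0601] 0.62 [281. 224.]
3.1667 [0.46787064 0.08031718 0.24976375] [ 1.79989696e+02  2.74586289e-02 -1.67497201e+02] [-0.22798443  0.00869579  0.43942156] 0.06005370237924307 [ 3.35714747e+01  1.12850854e+00 -2.32666400e+01  2.81143727e-04
 -6.55755243e+01 -1.11068790e+02]
```

View pics/w1.png

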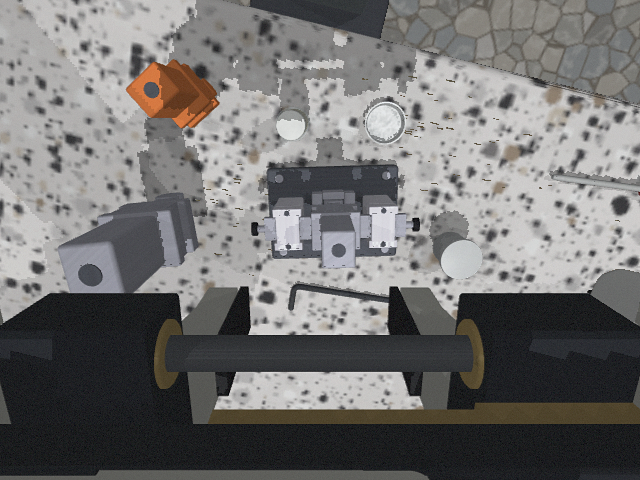

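```bash
cat >> h.py <<'E'
def back(s,uv,z):
    M=R.from_euler('xyz',s['attitude'],degrees=True).as_matrix()
    d=M@[(uv[0]-s['cx'])/s['fx'],(uv[1]-s['cy'])/s['fy'],1]; p=np.array(s['position']); return p+d*(z-p[2])/d[2]
E
python3 - <<'E'
from h import *
s=snapshot('wrist')
f=cv2.cvtColor(s['frame'],cv2.COLOR_RGB2GRAY)
def blob(x0,x1,y0,y1,t):
    m=(f[y0:y1,x0:x1]<t); y,x=np.nonzero(m); return x.mean()+x0,y.mean()+y0,len(x)
a=blob(248,260,220,238,45);b=blob(409,421,216,234,45);h=blob(330,349,241,259,95);print(a,b,h)
A,B,H=back(s,a,.059),back(s,b,.059),back(s,h,.123);d=B-A
print(A,B,(A+B)/2,np.linalg.norm(d),np.degrees(np.arctan2(-d[0],d[1])),H)
cv2.imwrite('pics/w1c.png',cv2.resize(s['frame'][150:280,240:430,::-1],(760,520),interpolation=3))
E
```

```text
(np.float64(254.49253731343285), np.float64(228.1044776119403), 67) (np.float64(416.1621621621622), np.float64(223.72972972972974), 74) (np.float64(338.81954887218046), np.float64(249.7218045112782), 133)
[0.49216334 0.02748867 0.059     ] [0.45853209 0.16120765 0.059     ] [0.47534771 0.09434816 0.059     ] 0.13788338429087263 14.117479218472706 [0.47554947 0.09444489 0.123     ]
```

View pics/w1c.png

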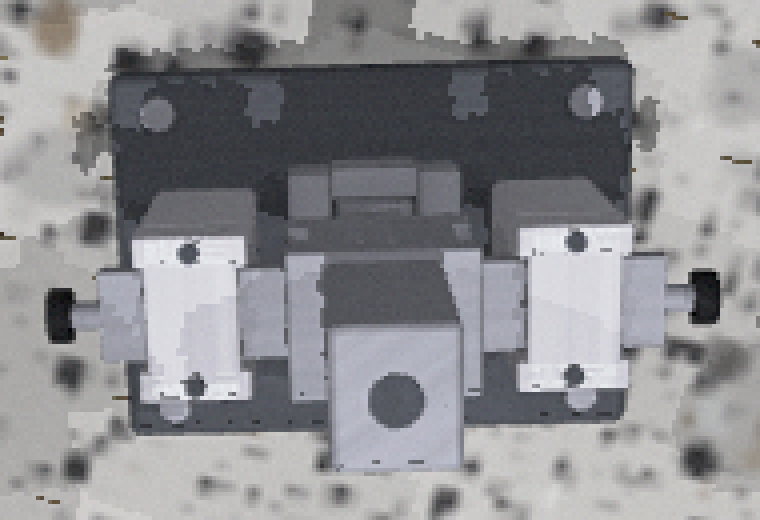

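Call:
play_rows:
  plan:
    - [-0.5,0.6,0,0,0,0]
    - [-0.56,0.67,0,0,0,-1.6]
    - [0,0,1.5,0,0,0]
    - [0,0,2.5,0,0,0]
    - [0,0,2.5,0,0,0]
    - [0,0,2.5,0,0,0]
    - [0,0,2.5,0,0,0]
    - [0,0,2.0,0,0,0]
    - [0,0,1.2,0,0,0]
    - [0,0,0.08,0,0,0]
    - [0,0,0,0,0,0]
    - [0,0,0,0,0,0]

```text
clock: 4.22
tool_pos: [0.4763, 0.0959, 0.1024]
orientation: [-180.0, 0.0, -165.8]
force: [0.4, -0.0, 0.0]
opening: 0.0598
gripper_force: 0.0
```

Run:
```python
from h import *
s=snapshot('wrist');save(s,'w2');o=get_obs();print(o['clock'],o['tool_pos'],o['orientation'],o['force'])
for t in ['block_grip','keeper_left','keeper_right']:
    for d in spot_point('wrist',t) if 'keeper' not in t else spot_in('wrist',t):print(t,np.round(d['position'],4),round(d['score'],2),np.round(proj(s,d['position'])))
print(proj(s,o['tool_pos']))
```

```text
4.2667 [0.47633451 0.09590834 0.1027125 ] [ 1.79981396e+02  8.96243453e-02 -1.65858578e+02] [-0.4203244  -0.11510036 -0.13302636]
block_grip [0.4747 0.0963 0.1006] 0.85 [326. 321.]
keeper_left [0.4592 0.1474 0.0588] 0.75 [433. 275.]
keeper_right [0.458  0.089  0.0232] 0.26 [318. 226.]
(np.float64(323.5890362887384), np.float64(326.81404961865223))
```

View pics/w2.png

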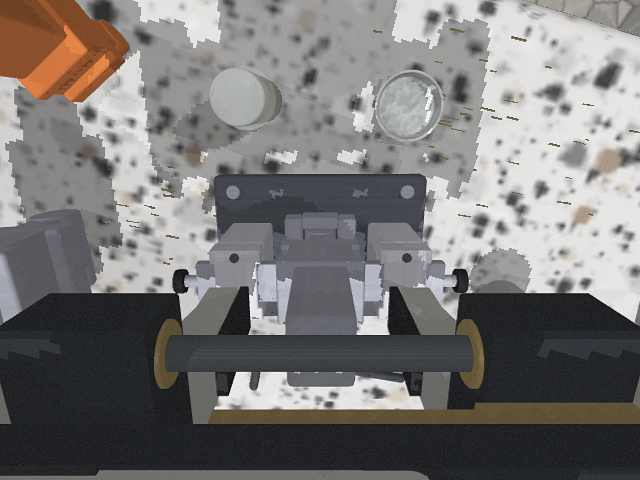

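The tang (columns 285–357) sits centred between the fingers (249/389). The knobs are level at (180,281) and (460,281), so the yaw is right. Closing the gripper.

Call:
play_rows:
  plan:
    - [0,0,0,0,0,0]
    - [0,0,0,0,0,0]
    - [0,0,0,0,0,0]
    - [0,0,0,0,0,0]
    - [0,0,0,0,0,0]
    - [0,0,0,0,0,0]
    - [0,0,0,0,0,0]
    - [0,0,0,0,0,0]
  grip: 1.5

```text
clock: 5.08
tool_pos: [0.4755, 0.0955, 0.1017]
orientation: [180.0, 0.0, -165.9]
force: [-0.4, 2.0, -0.1]
opening: 0.0238
gripper_force: 30.0
```

Gripped, with 24 mm between the fingers. Next I'll rock towards +y about the pivot, using per-degree rows.

Call:
play_rows:
  plan:
    - [0,0.141,0.001,1,0,0]
    - [0,0.141,0.001,1,0,0]
    - [0,0.141,0.001,1,0,0]
    - [0,0.141,0.001,1,0,0]
    - [0,0.141,0.001,1,0,0]
    - [0,0.141,0.001,1,0,0]
    - [0,0,0,0,0,0]
    - [0,0,0,0,0,0]

```text
clock: 5.75
tool_pos: [0.4734, 0.1034, 0.1013]
orientation: [-174.0, -0.0, -165.9]
force: [0.9, -1.6, -0.2]
opening: 0.0238
gripper_force: 30.0
```

Call:
play_rows:
  plan:
    - [0,0.141,0.001,1,0,0]
    - [0,0.141,0.001,1,0,0]
    - [0,0.141,0.001,1,0,0]
    - [0,0.099,0.001,0.7,0,0]
    - [0,0,0,0,0,0]
    - [0,0,0,0,0,0]

```text
clock: 6.25
tool_pos: [0.4722, 0.1083, 0.1006]
orientation: [-170.3, -0.0, -165.9]
force: [0.3, -1.3, -0.0]
opening: 0.024
gripper_force: 30.0
```

Run:
```python
from h import *
s=snapshot('wrist');save(s,'w3');o=get_obs();print(o['clock'],o['tool_pos'],o['orientation'],o['force'],o['moment'])
s=snapshot('side');save(s,'s3');t=snapshot('top');save(t,'t3')
a=cv2.resize(cv2.imread('pics/w3.png')[150:350,130:510],(760,400))
cv2.imwrite('pics/w3c.png',a)
```

```text
6.3 [0.47220336 0.10833377 0.10065325] [-1.70326169e+02 -8.18029576e-03 -1.65904279e+02] [ 0.89037629 -1.01033583  0.20538856] [ 0.01035439 -0.20382557  0.02195818]
```

View pics/w3c.png

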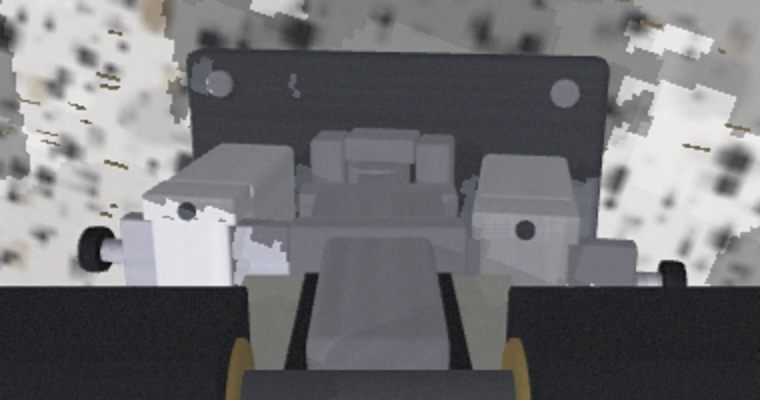

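The +y keeper, on the right at crop (600,265), now stands well out of its post, while the left one is unchanged. Next I'll rock through upright to the -y side.

Call:
play_rows:
  plan:
    - [0,-0.141,0.001,-1,0,0]
    - [0,-0.283,0.005,-2,0,0]
    - [0,-0.283,0.005,-2,0,0]
    - [0,-0.283,0.005,-2,0,0]
    - [0,-0.283,0.005,-2,0,0]
    - [0,-0.141,0.001,-1,0,0]
    - [0,-0.141,0.001,-1,0,0]
    - [0,-0.141,0.001,-1,0,0]
    - [0,-0.141,0.001,-1,0,0]
    - [0,-0.141,0.001,-1,0,0]
    - [0,-0.141,0.001,-1,0,0]
    - [0,-0.141,0.001,-1,0,0]
    - [0,0,0,0,0,0]

```text
clock: 7.48
tool_pos: [0.4779, 0.0871, 0.1013]
orientation: [173.5, 0.0, -166.0]
force: [-1.5, 5.2, -1.0]
opening: 0.0242
gripper_force: 30.0
```

Call:
play_rows:
  plan:
    - [0,-0.141,0.001,-1,0,0]
    - [0,-0.141,0.001,-1,0,0]
    - [0,-0.141,0.001,-1,0,0]
    - [0,-0.057,0.001,-0.4,0,0]
    - [0,0,0,0,0,0]
    - [0,0,0,0,0,0]

```text
clock: 7.98
tool_pos: [0.4789, 0.0828, 0.1007]
orientation: [170.2, 0.0, -166.0]
force: [-1.2, 6.0, 0.8]
opening: 0.0238
gripper_force: 30.0
```

Run:
```python
from h import *
s=snapshot('wrist');save(s,'w4');o=get_obs();print(o['clock'],o['tool_pos'],o['orientation'],o['force'],o['moment'])
cv2.imwrite('pics/w4c.png',cv2.resize(cv2.imread('pics/w4.png')[150:350,130:510],(760,400)))
```

```text
8.0333 [0.47894863 0.08279943 0.10074524] [ 1.70254847e+02  3.86060801e-02 -1.65954354e+02] [-1.71356279  5.37264558  0.25874573] [1.74923303 0.37199466 0.00712489]
```

View pics/w4c.png

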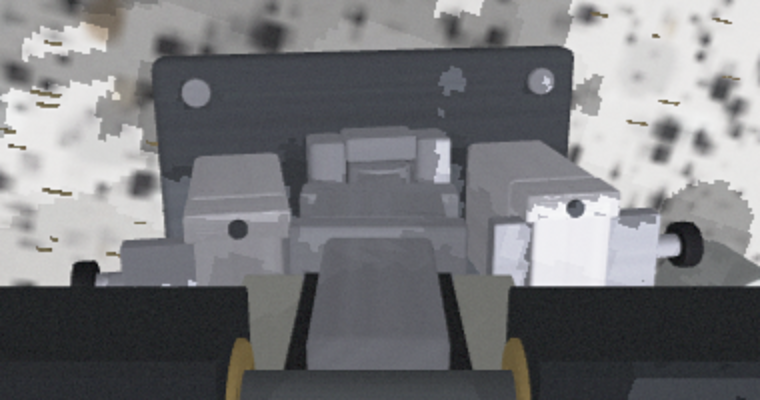

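The -y keeper is now out too, at crop (155,265). I'll return upright and measure both knobs against the earlier upright picture.

Call:
play_rows:
  plan:
    - [0,0.141,0.001,1,0,0]
    - [0,0.283,0.005,2,0,0]
    - [0,0.283,0.005,2,0,0]
    - [0,0.283,0.005,2,0,0]
    - [0,0.283,0.005,2,0,0]
    - [0,0.099,0.001,0.7,0,0]
    - [0,0,0,0,0,0]
    - [0,0,0,0,0,0]

```text
clock: 8.7
tool_pos: [0.4754, 0.0954, 0.1018]
orientation: [180.0, -0.0, -165.9]
force: [-0.4, 1.6, -0.8]
opening: 0.0236
gripper_force: 30.0
```

Run:
```python
from h import *
s=snapshot('wrist');save(s,'w5');o=get_obs();print(o['clock'],o['tool_pos'],o['orientation'],o['force'],o['moment'])
a=cv2.imread('pics/w2.png');b=cv2.imread('pics/w5.png')
cv2.imwrite('pics/w5c.png',cv2.resize(np.vstack([a[225:300,130:510],b[225:300,130:510]]),(760,300),interpolation=3))
M=R.from_euler('xyz',s['attitude'],degrees=True).as_matrix();print(s['position'])
p=np.array(proj(s,[.4587,.1612,.059]));q=np.array(proj(s,[.4587-.00244,.1612+.0097,.059]));print(p,q,(q-p)/10)
```

```text
8.75 [0.47542759 0.09531348 0.10174554] [ 1.79951378e+02 -6.50318342e-03 -1.65907968e+02] [ 0.51594021  0.99102547 -0.34655318] [ 0.51277201  0.1680113  -0.03385634]
[0.40085582 0.07470368 0.24110617]
[460.68365175 282.90241424] [481.04392729 282.91353773] [2.03602755e+00 1.11234962e-03]
```

View pics/w5c.png

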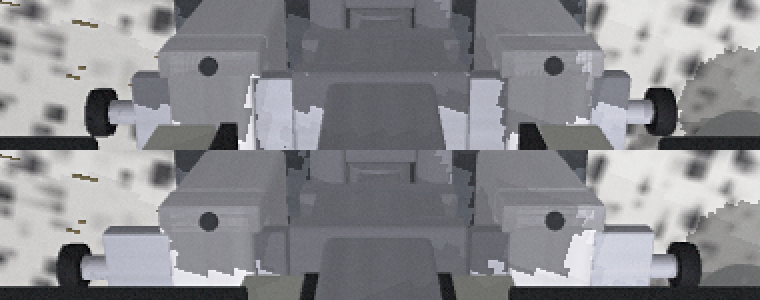

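Against the first upright picture, the -y keeper has moved about 7 mm and the +y keeper about 6 mm (4.07 px/mm), so both exceed 5 mm. I'll lift gently first and watch the force.

Call:
play_rows:
  plan:
    - [0,0,-0.2,0,0,0]
    - [0,0,-0.2,0,0,0]
    - [0,0,-0.2,0,0,0]
    - [0,0,-0.2,0,0,0]
    - [0,0,-0.2,0,0,0]
    - [0,0,0,0,0,0]

```text
clock: 9.25
tool_pos: [0.4757, 0.0951, 0.1123]
orientation: [-180.0, 0.0, -165.9]
force: [0.1, -0.2, -2.3]
opening: 0.0238
gripper_force: 30.0
```

Only the block's weight shows and nothing catches. Lifting the remaining 59 mm.

Call:
play_rows:
  plan:
    - [0,0,-0.3,0,0,0]
    - [0,0,-0.5,0,0,0]
    - [0,0,-0.5,0,0,0]
    - [0,0,-0.6,0,0,0]
    - [0,0,-0.6,0,0,0]
    - [0,0,-0.6,0,0,0]
    - [0,0,-0.6,0,0,0]
    - [0,0,-0.6,0,0,0]
    - [0,0,-0.6,0,0,0]
    - [0,0,-0.5,0,0,0]
    - [0,0,-0.3,0,0,0]
    - [0,0,-0.2,0,0,0]
    - [0,0,0,0,0,0]
    - [0,0,0,0,0,0]
    - [0,0,0,0,0,0]
    - [0,0,0,0,0,0]
    - [0,0,0,0,0,0]
    - [0,0,0,0,0,0]

```text
clock: 10.75
tool_pos: [0.4754, 0.0952, 0.1706]
orientation: [-180.0, -0.0, -165.9]
force: [-0.8, 0.2, -2.3]
opening: 0.0243
gripper_force: 30.0
```

Run:
```python
from h import *
o=get_obs();print(o['clock'],o['tool_pos'],o['orientation'],o['force'],o['opening'],np.abs(o['qvel']).max())
s=snapshot('side');print([(np.round(d['position'],3),round(d['score'],2)) for t in ('block_foot','block_grip') for d in spot_point('side',t)]);save(s,'s6')
w=snapshot('wrist');save(w,'w6')
cv2.imwrite('pics/f.png',np.hstack([cv2.resize(s['frame'][170:330,260:420,::-1],(400,400)),cv2.resize(w['frame'][:,:,::-1],(400,400))]))
```

```text
10.75 [0.47542915 0.09521414 0.17059289] [-1.79992102e+02 -2.39667993e-02 -1.65907972e+02] [-0.78332677  0.22178627 -2.3066329 ] 0.024263639871377325 0.10771062133920438
[(array([0.475, 0.094, 0.079]), 0.67), (array([ 0.397, -0.047,  0.002]), 0.58), (array([ 0.397, -0.048,  0.09 ]), 0.6)]
```

View pics/f.png

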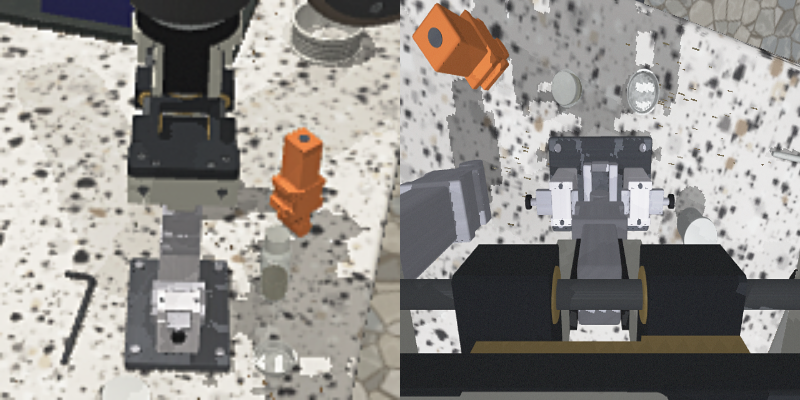

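The block hangs upright over the now empty socket (right panel, around 600,185). The network puts its foot at z = 0.079 m, where 0.081 was intended. The bystanders haven't moved, so I'm handing in.

```bash
python3 -c "from plant import *;print(close_job())"
```

```text
the job is handed in; nothing more can be done
None
```

The job is handed in: I rocked the block free (keepers pushed back about 6 mm on +y and 7 mm on -y) and am holding it upright over the cradle, its foot about 15 mm above the post tops, with nothing else on the bench moved.

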